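# Lay out the pellet die and its two samples on the steel tray

## Robot

A 6-joint arm with a two-finger parallel gripper is mounted at the origin on a cart in front of the work surface, level with it; the furniture and walls round the work are solid. World frame = base frame: x ahead of the robot, y to its left, z up, the work surface at z = 0. Lengths are in m, angles in rad, forces in N, time in s.
With the tool pointing down it reaches from about 0.325 to 0.85 m from the base axis. Payload 4.4 kg.
Tool frame: the origin (TCP) lies at the very end of the fingers, on their centre line; the grasp point (between the pads) lies grip_depth behind it (grip_depth is the distance from the TCP to the grasp point, in m); z points along the fingers, y is the line along which they close (so a half turn about z gives the same grasp; the last joint's range is limited). The gripper opens to 94 mm and grips with 3 to 60 N. Pads are 16 mm wide; open, the fingers measure 119 mm over their backs; the gripper's body (75 mm by 177 mm) begins 78 mm behind the grasp point.
Start: joints at [-1.325, 0.207, 1.542, -0, 1.393, -0.15], TCP at [0.222, -0.531, 0.205] pointing down, gripper open.
Joint ranges: [-2.73, 2.73], [-0.86, 2.22], [0.23, 2.46], [-1.11, 4.25], [0.08, 2.63], [-2.82, 2.82]. Speed limits (rad/s): [2.79, 2.79, 3.14, 3.14, 3.14, 3.14].

## Interface

Orientations are given as a unit quaternion [w, x, y, z].
In Python, from bench import get_obs, camera, hand_in, boxes_of, spot_point, grip_depth gives the robot as it stands.
- The arm moves only by the tool apply_moves, never from a script. Its arguments are lists of equal length, an entry for each row: "slide": the shift along the tool's x, y, z in units of 0.02 m (1.0 is 0.02 m), a list of three; "twist": the turn, a rotation vector about the tool's x, y, z in units of 0.08 rad (1.0 is 0.08 rad), a list of three; "claw": the closure, from 0 (fully open) to 1 (shut). A call has 1 to 10 rows; each row shifts and turns the commanded pose from where the row before left it, along the tool's axes as they then stand; what a row does not reach is not made up. A row lasts 1/10 s, in which the tool goes at most 50 mm and 8.59 degrees, less where a joint would pass 70% of its speed; a pose out of reach is approached as far as the arm can. A call with a number of a shift or a turn outside -1 to 1 is refused whole. A call with a gripper value outside its range is refused whole. The fingers move at their own pace and stop on an object; the grip force is fixed at half the most. Time passes only in rows, so rows that do not move let the fingers close. It gives the time, the measured TCP pose, the force, the opening and the grip force at its end, in the units of the state.
- get_obs(): the state, without advancing time (a new reading comes with each control period).
- camera(name): name is "scene" or "top" or "wrist"; returns a dict with "image" (420x560x3 uint8, red, green, blue), "fx", "fy", "cx", "cy" (pixels), "camera_from_world" (4x4, takes a point from world to camera coordinates); the wrist camera has in their place "hand_eye" (4x4, takes a point from camera to tool coordinates, whose origin is the TCP and whose axes are the flange's). Camera axes: x right, y down, z forward; pixel columns grow to the right and rows downward; lengths in m; the calibration is good to about 2 mm. A picture is of the moment at which its call begins: read the wrist's pose just before it. There is no depth.
- hand_in(): hands the job in; it is judged then, once.
Trained networks look in a picture, given as the dict that the camera call returned (one of the last four; its "shot" number tells which), for a name from the list of things; names that differ only in an ending like _2 or _b are one class to them, and where a whole thing is asked for, a point or a joint stands for the part that bears it (a point fixed in the world has none). Each returns a list of dicts, best first, with "score" (0 to 1); they miss things now and then, are a little off and sometimes report something else, mostly with a low value. They report only what shows in the picture. A call takes as long as a camera call.
- boxes_of(target, picture): "extent" ([centre column, centre row, width, height] in pixels, round what is visible of it).
- spot_point(target, picture): "point" ([column, row] in pixels: a listed point, or the origin of a listed thing).
The state is a dict: "clock": time; "joints": joint angles; "qd": joint speeds; "effort": joint torques, N m; "position": TCP position; "tcp_rot": TCP orientation; "contact_force": force on the tool from outside, world axes, zero at the start; "wrist_torque": the same for the moment, N m; "grip_width": finger opening in m; "grasp_force": force on a finger pad.
Only numpy, scipy, OpenCV 4.12 (cv2) and the standard library are available. Lean on these libraries where they do the work, as an engineer would, in place of code of your own. Each camera call takes 0.05 s, during which the arm holds its last target. There are 200 camera calls.

## Task

Lay out the pellet die on the steel tray: foot plate in the middle, die body centred on top of it, and on the long middle line the plunger, standing on its head midway between the die body and the short wall at the mortar's end. Midway between the die body and the other short wall, stand the loose red-capped vial halfway from the middle line to the long wall nearer the robot, and the loose blue-capped vial behind it, halfway to the far long wall. Let go of everything, upright, and do not disturb the mortar or the timer.

Things in the scene. Friction and masses are not known exactly. Their poses are not given: they have to be found in the camera images.
- tray: shallow stainless tray, 134 x 204 mm, 17 mm high, fixed to the worktop. Floor 2 mm thick; its faint round stains mean nothing. Origin: centre of its underside. y axis: long middle line, roughly to the robot's left; x: away from the robot (yaw up to 0.2 rad). Inner faces: x = +-63 and y = +-98 mm. With the die body in the middle, midway to a short wall is |y| = 62, halfway to a long wall |x| = 32
- foot_plate: flat round steel disc, 56 mm diameter, 14 mm thick, with a black rubber band round its edge and a dark turned ring on top, 0.25 kg; can be gripped across its edge from above. Origin: centre of its underside; z up while it stands. Starts upright and loose on the worktop, in front of the tray or at either side.
- die_body: grey steel cylinder, 54 mm diameter, 41 mm high, with a bore in the top and a black ring round it, 0.46 kg, flat underneath; treat it as solid. Origin: centre of its underside; z up while it stands. Starts upright and loose on the worktop, in front of the tray or at either side.
- plunger: polished steel plunger standing on its wide round head, 52 mm high: head 27 mm diameter at the bottom, thin stem upward, 0.09 kg; grip it low, across the head (the solid shape tapers like a cone from the head to the stem's top). Origin: centre of its underside; z up while it stands. Starts upright and loose on the worktop, in front of the tray or at either side.
- vial_red: small glass sample vial with a red screw cap, 23 mm diameter, 62 mm high (cap is the top 10 mm), 0.022 kg. Not one of those in the blue rack at the back, which are no part of the job. Origin: centre of its underside; z up while it stands. Starts upright and loose on the worktop, in front of the tray or at either side.
- vial_blue: small glass sample vial with a blue screw cap, 23 mm diameter, 62 mm high (cap is the top 10 mm), 0.022 kg. Not one of those in the blue rack at the back, which are no part of the job. Origin: centre of its underside; z up while it stands. Starts upright and loose on the worktop, in front of the tray or at either side.
- mortar: white round mortar bowl, 98 mm diameter, 45 mm high, loose, standing beyond one end of the tray (to the left or right, which one varies); origin at the centre of its underside. It marks the plunger's end; leave it alone
- timer: white box-shaped bench timer with one black and one red key, 62 x 68 x 22 mm, loose, beyond the tray's other end; origin at the centre of its underside. It marks the vials' end; leave it alone

How it is judged:
By the outcome, as a careful person would: the job done as asked, in the order asked, and still so for the second after the job is handed in, with the robot touching nothing.
It also fails if it takes over 125 s, if anything falls off the work surface, if the arm or the gripper's body presses on something with over 40 N, if the wrist force passes 120 N, or if a joint passes its speed limit or range.

## Working session

There is one attempt and no reset: what is moved stays moved. The work goes in short steps, Python scripts to look and compute and a tool call to move; the robot and the scene stay as the last step left them, time stands still between calls to the robot, and variables do not carry over. Pictures are saved under pics/ and viewed, at most 14 in all, crops included, and the job is handed in when it is done.

Besides the shell and the picture viewer there is one more tool, called after "Emit:" by a JSON object that holds its "fn" and its "kwargs". apply_moves: Moves the arm, as the interface text tells. Shifts and turns lie within -1 to 1; 1 stands for 0.02 m of shift or 0.08 rad of turn. Its arguments: {"type":"object","properties":{"slide":{"type":"array"},"twist":{"type":"array"},"claw":{"type":"array"}},"required":["slide","twist","claw"]}

```bash
mkdir -p pics; ls
cat > h.py <<'E'
import numpy as np, cv2, json
from bench import *
from scipy.spatial.transform import Rotation as R
NAMES=["tray","foot_plate","die_body","plunger","vial_red","vial_blue","mortar","timer"]
def cam(name):
    o=get_obs(); p=camera(name)
    if name=="wrist":
        T=np.eye(4); q=o["tcp_rot"]; T[:3,:3]=R.from_quat([q[1],q[2],q[3],q[0]]).as_matrix(); T[:3,3]=o["position"]
        p["w_from_c"]=T@np.array(p["hand_eye"])
    else: p["w_from_c"]=np.linalg.inv(np.array(p["camera_from_world"]))
    return p
def ray(p,uv,z=0.):
    M=p["w_from_c"]; d=M[:3,:3]@np.array([(uv[0]-p["cx"])/p["fx"],(uv[1]-p["cy"])/p["fy"],1])
    c=M[:3,3]; return (c+d*(z-c[2])/d[2])
def px(p,X):
    M=np.linalg.inv(p["w_from_c"]); c=M[:3,:3]@np.array(X)+M[:3,3]
    return np.array([p["fx"]*c[0]/c[2]+p["cx"],p["fy"]*c[1]/c[2]+p["cy"]])
def save(p,n): cv2.imwrite(f"pics/{n}.png",cv2.cvtColor(p["image"],cv2.COLOR_RGB2BGR))
E
python3 - <<'E'
from h import *
print(grip_depth, {k:np.round(v,3).tolist() for k,v in get_obs().items()})
for c in ("top","scene"):
    p=cam(c); save(p,c+"0"); print(c,np.round(p["w_from_c"],3).tolist(),p["fx"],p["cx"],p["cy"])
    for n in NAMES:
        s=spot_point(n,p)[:2]
        print(n,[(round(a["score"],2),np.round(a["point"],1).tolist(),np.round(ray(p,a["point"],0),4)[:2].tolist()) for a in s])
E
```

```text
pics
0.0188 {'clock': 0.0, 'joints': [-1.326, 0.207, 1.543, -0.0, 1.394, -0.15], 'qd': [-0.001, 0.001, 0.001, 0.001, 0.001, -0.0], 'effort': [0.0, -37.088, -28.142, 0.07, 0.036, -0.0], 'position': [0.221, -0.53, 0.204], 'tcp_rot': [-0.001, 0.98, 0.197, -0.0], 'contact_force': [-0.376, -0.295, -0.194], 'wrist_torque': [0.011, 0.025, 0.027], 'grasp_force': 0.0, 'grip_width': 0.094}
top [[-0.027, -0.988, 0.153, 0.402], [-0.999, 0.024, -0.024, 0.015], [0.02, -0.154, -0.988, 1.255], [0.0, 0.0, 0.0, 1.0]] 467.4598648218902 275.5271630829509 211.8622413914282
tray [(0.87, [276.7, 190.9], [0.6544, -0.0193])]
foot_plate [(0.84, [365.9, 261.4], [0.4561, -0.2535]), (0.75, [285.5, 267.3], [0.446, -0.0372])]
die_body [(0.69, [286.8, 270.0], [0.4388, -0.0404])]
plunger [(0.6, [139.3, 266.9], [0.4573, 0.3509])]
vial_red [(0.46, [395.5, 263.0], [0.4497, -0.333])]
vial_blue [(0.64, [183.3, 258.4], [0.4768, 0.2347])]
mortar [(0.68, [374.0, 168.9], [0.7102, -0.2905])]
timer [(0.69, [165.5, 161.8], [0.743, 0.2843])]
scene [[-0.762, -0.489, 0.423, 0.167], [-0.647, 0.586, -0.488, 0.474], [-0.009, -0.646, -0.763, 0.777], [0.0, 0.0, 0.0, 1.0]] 395.1127661859274 286.05811002144395 209.31065185452871
tray [(0.61, [267.4, 201.6], [0.6528, -0.0122])]
foot_plate [(0.56, [378.5, 189.6], [0.4525, -0.2354])]
die_body [(0.71, [337.5, 235.7], [0.4473, -0.0395])]
plunger [(0.49, [214.2, 361.9], [0.4536, 0.363])]
vial_red [(0.56, [399.9, 169.2], [0.4481, -0.3412])]
vial_blue [(0.5, [250.8, 302.0], [0.4871, 0.2247]), (0.28, [213.6, 363.1], [0.4528, 0.3653])]
mortar [(0.95, [319.4, 137.1], [0.7067, -0.3083]), (0.53, [151.7, 255.8], [0.7479, 0.2887])]
timer [(0.6, [154.1, 256.8], [0.7413, 0.2868])]
```

View pics/top0.png

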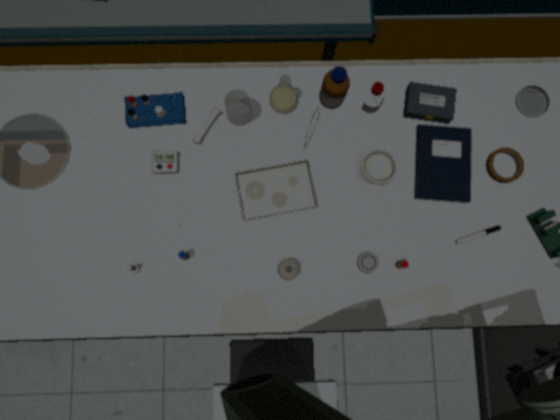

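View pics/scene0.png

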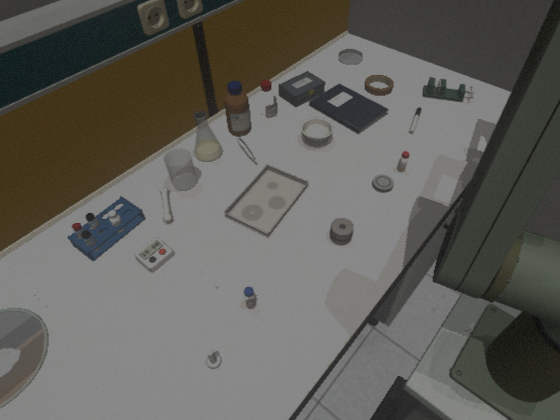

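The top view shows the tray at about (276,191), with the plate at (367,262), the die at (289,268), the plunger at (137,267), the loose blue vial at (184,255) and the loose red vial at (403,264). The mortar (379,167) is on the right (-y) and the timer (165,161) on the left. The scene view agrees. So the plunger goes to tray y=-62 and the vials to y=+62, with red at x=-32 and blue at x=+32.

```bash
cat >> h.py <<'E'
def yaw_now():
    q=get_obs()["tcp_rot"]; M=R.from_quat([q[1],q[2],q[3],q[0]]).as_matrix(); return np.arctan2(M[1,0],M[0,0]),M
def to(x,y,z,tag=""):
    """tool-axis slide units to world target at present attitude"""
    o=get_obs(); _,M=yaw_now(); s=M.T@(np.array([x,y,z])-np.array(o["position"]))/0.02
    print(tag,"slide units",np.round(s,2),"rows",np.ceil(abs(s).max()))
def twist(yaw): print("twist z units", round(-(yaw-yaw_now()[0])/0.08,2))
E
python3 - <<'E'
from h import *
p=cam("top"); c=[(236,173),(312,160.5),(317.5,207),(243,220)]
w=[ray(p,a,0.017)[:2] for a in c]; print(np.round(w,4), np.mean(w,0))
for a,b in ((1,0),(2,3)): d=w[b]-w[a]; print(np.linalg.norm(d), np.arctan2(-d[0],d[1]))
for a,b in ((3,0),(2,1)): d=w[b]-w[a]; print(np.linalg.norm(d), np.arctan2(d[1],d[0]))
print(yaw_now()[0]); p=cam("wrist"); print(np.round(p["hand_eye"],3).tolist(),p["fx"])
E
```

```text
[[ 0.7029  0.0901]
 [ 0.7333 -0.1176]
 [ 0.6043 -0.1274]
 [ 0.5739  0.0733]] [ 0.65361231 -0.02041706]
0.2099814408187383 0.14533366723455476
0.20300414014663853 0.15052233157279823
0.13017467857550502 0.12987406584774175
0.12941859528521082 0.07579456207842733
0.3958198722478905
[[0.0, -0.96, -0.281, 0.082], [1.0, 0.0, -0.0, 0.0], [0.0, -0.281, 0.96, -0.179], [0.0, 0.0, 0.0, 1.0]] 307.4232762915584
```

Emit:
{"fn": "apply_moves", "kwargs": {"slide": [[0,0,0],[0,0,0],[0,0,0],[0.9,-0.9,0],[0.9,-0.9,0],[0.9,-0.9,0],[0.9,-0.9,0],[0.9,-0.9,0],[0.9,-0.9,0],[0.9,-0.9,0]], "twist": [[0,0,1],[0,0,1],[0,0,1],[0,0,0.2],[0,0,0],[0,0,0],[0,0,0],[0,0,0],[0,0,0],[0,0,0]], "claw": [0,0,0,0,0,0,0,0,0,0]}}

```text
clock: 2.0
position: [0.3291, -0.3872, 0.2056]
tcp_rot: [0.0, 0.998, 0.07, 0.0]
contact_force: [-0.3, -0.5, -0.8]
grip_width: 0.0942
grasp_force: 0.0
```

Emit:
{"fn": "apply_moves", "kwargs": {"slide": [[0.9,-0.8,0],[0.9,-0.8,0],[0.9,-0.8,0],[0.9,-0.8,0],[0.9,-0.8,0],[0.9,-0.8,0],[0.9,-0.8,0],[0,0,0],[0,0,0]], "twist": [[0,0,0],[0,0,0],[0,0,0],[0,0,0],[0,0,0],[0,0,0],[0,0,0],[0,0,0],[0,0,0]], "claw": [0,0,0,0,0,0,0,0,0]}}

```text
clock: 2.9
position: [0.4377, -0.2595, 0.2055]
tcp_rot: [0.0, 0.998, 0.07, -0.0]
contact_force: [0.9, -0.4, 0.6]
grip_width: 0.0941
grasp_force: 0.0
```

```bash
cat >> h.py <<'E'
def find(names,p,z=0.):
    for n in names:
        print(n,[(round(a["score"],2),np.round(a["point"],1).tolist(),np.round(ray(p,a["point"],z),4)[:2].tolist()) for a in spot_point(n,p)[:2]],
          [(round(a["score"],2),np.round(a["extent"],1).tolist()) for a in boxes_of(n,p)[:2]])
E
python3 - <<'E'
from h import *
print(get_obs()["position"],yaw_now()[0]); p=cam("wrist"); save(p,"w1"); find(["foot_plate","vial_red"],p)
print([px(p,[.45,-.24,0]).round()])
E
```

```text
[ 0.43767517 -0.25953017  0.20548304] 0.14102685535469273
foot_plate [(0.81, [275.5, 176.9], [0.4535, -0.2557])] [(0.89, [277.6, 181.1, 46.6, 44.8])]
vial_red [(0.56, [336.2, 193.8], [0.4429, -0.3358])] [(0.87, [344.0, 200.4, 25.6, 29.1])]
[array([263., 178.])]
```

View pics/w1.png

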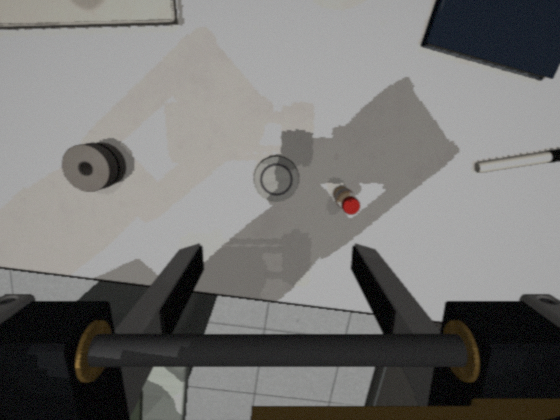

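The wrist view shows the plate at (276,177), the red vial with its base near (338,190), and the die at about (95,165). The path down to the plate is clear.

Emit:
{"fn": "apply_moves", "kwargs": {"slide": [[0.2,0,1],[0.2,0,1],[0.2,0,1],[0.2,-0.06,1],[0,0,1],[0,0,0.25],[0,0,0],[0,0,0]], "twist": [[0,0,0],[0,0,0],[0,0,0],[0,0,0],[0,0,0],[0,0,0],[0,0,0],[0,0,0]], "claw": [0,0,0,0,0,0,0,0]}}

```text
clock: 3.95
position: [0.4538, -0.2569, 0.1014]
tcp_rot: [0.001, 0.998, 0.07, 0.001]
contact_force: [0.5, -0.0, 0.5]
grip_width: 0.0943
grasp_force: 0.0
```

```bash
cat >> h.py <<'E'
def circ(p,c,zc,r,win=30):
    """refine a rim circle's (radius r, height zc) world centre near c by gradient along projected rim"""
    g=cv2.GaussianBlur(cv2.cvtColor(p["image"],cv2.COLOR_RGB2GRAY),(0,0),1).astype(np.float32)
    gx,gy=cv2.Sobel(g,3+2,1,0),cv2.Sobel(g,3+2,0,1); gm=np.hypot(gx,gy).astype(np.float32); best=[]
    t=np.linspace(0,2*np.pi,120,endpoint=False)
    for dx in np.arange(-.010,.0101,.0005):
        for dy in np.arange(-.010,.0101,.0005):
            uv=np.array([px(p,[c[0]+dx+r*np.cos(a),c[1]+dy+r*np.sin(a),zc]) for a in t[::2]],np.float32)
            best.append((float(cv2.remap(gm,uv[:,:1],uv[:,1:],1).mean()),round(c[0]+dx,4),round(c[1]+dy,4)))
    best.sort(reverse=True); return best[:3]
E
python3 - <<'E'
from h import *
print(get_obs()["position"],yaw_now()[0]); p=cam("wrist"); save(p,"w2"); find(["foot_plate"],p)
print(circ(p,[.4535,-.2557],.014,.028),circ(p,[.4535,-.2557],.0,.028))
E
```

```text
[ 0.45382569 -0.25688739  0.10141223] 0.13920404918302556
foot_plate [(0.9, [277.9, 213.9], [0.4528, -0.2582])] [(0.74, [276.1, 217.2, 58.5, 58.4])]
[(102.8946762084961, np.float64(0.4555), np.float64(-0.2562)), (101.16817474365234, np.float64(0.455), np.float64(-0.2562)), (100.82587432861328, np.float64(0.4555), np.float64(-0.2557))] [(73.39985656738281, np.float64(0.4535), np.float64(-0.2557)), (73.09867095947266, np.float64(0.453), np.float64(-0.2557)), (72.8046875, np.float64(0.453), np.float64(-0.2552))]
```

View pics/w2.png

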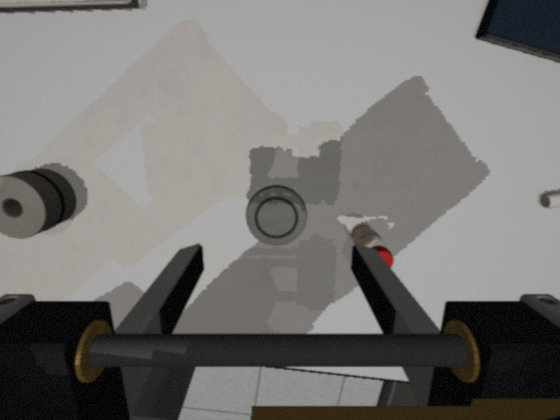

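The closer view shows the plate centred at (276,215), directly under the fingers, with the red vial close to the right finger. I'll narrow the gripper slightly and grasp.

Emit:
{"fn": "apply_moves", "kwargs": {"slide": [[0,0,0.5],[0.05,0,1],[0,0,1],[0,0,1],[0,0,0.8],[0,0,0.55],[0,0,0],[0,0,0],[0,0,0],[0,0,0]], "twist": [[0,0,0],[0,0,0],[0,0,0],[0,0,0],[0,0,0],[0,0,0],[0,0,0],[0,0,0],[0,0,0],[0,0,0]], "claw": [0.15,0.15,0.15,0.15,0.15,0.15,0.15,1,1,1]}}

```text
clock: 5.1
position: [0.4552, -0.2566, 0.0045]
tcp_rot: [0.001, 0.998, 0.07, 0.001]
contact_force: [-0.5, -0.1, 0.3]
grip_width: 0.0593
grasp_force: 0.0
```

Emit:
{"fn": "apply_moves", "kwargs": {"slide": [[0,0,0],[0,0,0],[0,0,0]], "twist": [[0,0,0],[0,0,0],[0,0,0]], "claw": [1,1,1]}}

```text
clock: 5.4
position: [0.4551, -0.2564, 0.0044]
tcp_rot: [0.0, 0.998, 0.07, 0.001]
contact_force: [-0.1, 1.5, 6.0]
grip_width: 0.0553
grasp_force: 30.0
```

Emit:
{"fn": "apply_moves", "kwargs": {"slide": [[0,0,-1],[0,0,-1],[0,0,-1],[0.8,-0.8,-1],[0.8,-0.9,-1],[0.8,-0.9,-1],[0.8,-0.9,-1],[0.8,-0.9,-1],[0.8,-0.9,-1],[0.8,-0.9,-0.75]], "twist": [[0,0,0],[0,0,0],[0,0,0],[0,0,0],[0,0,0],[0,0,0],[0,0,0],[0,0,0],[0,0,0],[0,0,0]], "claw": [1,1,1,1,1,1,1,1,1,1]}}

```text
clock: 6.4
position: [0.5482, -0.1166, 0.1988]
tcp_rot: [-0.0, 0.998, 0.07, -0.0]
contact_force: [-0.1, 0.4, -1.7]
grip_width: 0.0553
grasp_force: 30.0
```

Emit:
{"fn": "apply_moves", "kwargs": {"slide": [[0.8,-0.9,0],[0.8,-0.9,0],[0.8,-0.9,0],[0.8,-0.7,0],[0.7,-0.7,0],[0,0,0],[0,0,0]], "twist": [[0,0,0],[0,0,0],[0,0,0],[0,0,0],[0,0,0],[0,0,0],[0,0,0]], "claw": [1,1,1,1,1,1,1]}}

```text
clock: 7.1
position: [0.6133, -0.0254, 0.1976]
tcp_rot: [0.0, 0.998, 0.07, -0.001]
contact_force: [-0.7, -0.3, -1.9]
grip_width: 0.0554
grasp_force: 30.0
```

Run:
```python
from h import *
print(get_obs()["position"],yaw_now()[0],get_obs()["grip_width"]); p=cam("wrist"); save(p,"w3"); find(["tray"],p)
```

```text
[ 0.61333213 -0.02542246  0.19760357] 0.14058001777493145 0.05543136587314084
tray [(0.85, [273.0, 157.8], [0.653, -0.0152])] [(0.93, [272.5, 152.6, 184.0, 118.8])]
```

View pics/w3.png

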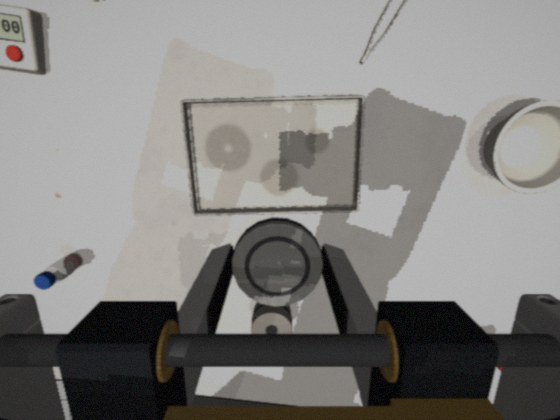

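The view shows the tray with rim corners near (182,99), (364,95), (358,208) and (195,214), and the plate held at (278,262). I'll fit the tray pose from the rim.

```bash
cat >> h.py <<'E'
def trayfit(p,x0):
    from scipy.optimize import minimize
    g=cv2.GaussianBlur(cv2.cvtColor(p["image"],cv2.COLOR_RGB2GRAY),(0,0),1.).astype(np.float32)
    k=np.linspace(-1,1,60)
    def rect(a,b): return np.array([(a*s,b*t) for t in k for s in(1,-1)]+[(a*t,b*s) for t in k for s in(1,-1)])
    def samp(v,a,b,z):
        c,s=np.cos(v[2]),np.sin(v[2]); q=rect(a,b)@np.array([[c,s],[-s,c]])+v[:2]
        uv=np.array([px(p,[*i,z]) for i in q],np.float32); return cv2.remap(g,uv[:,:1],uv[:,1:],1).mean()
    f1=lambda v: samp(v,.065,.100,.017)
    f2=lambda v: samp(v,.065,.100,.017)-samp(v,.072,.107,.017)*.5-samp(v,.058,.093,.017)*.5
    for f in (f1,f2):
        r=minimize(f,x0,method="Nelder-Mead",options=dict(initial_simplex=np.array([x0]*4)+np.vstack([[0,0,0],np.diag([.006,.006,.04])]),maxiter=150))
        print("tray",np.round(r.x,4),round(r.fun,1))
    return r.x
E
python3 - <<'E'
from h import *
p=cam("wrist")
w=[ray(p,a,.017)[:2] for a in [(182,99),(364,95),(358,208),(195,214)]]; m=np.mean(w,0); print(np.round(w,4),m)
for x0 in ([*m,.14],[.6536,-.0204,.12]): v=trayfit(p,x0)
im=cv2.cvtColor(p["image"],cv2.COLOR_RGB2BGR); im=cv2.resize(im,None,fx=2,fy=2,interpolation=2)
c,s=np.cos(v[2]),np.sin(v[2])
for a,b,col in((.067,.102,(0,0,255)),(.063,.098,(0,255,0))):
    q=[px(p,[v[0]+c*i-s*j,v[1]+s*i+c*j,.017]) for i,j in((a,b),(a,-b),(-a,-b),(-a,b))]
    cv2.polylines(im,[np.int32(np.round(np.array(q)*2+.5))],True,col,1)
cv2.imwrite("pics/t3.png",im[150:470,330:760])
E
```

```text
[[ 0.7047  0.0921]
 [ 0.7366 -0.1058]
 [ 0.6093 -0.1266]
 [ 0.5742  0.0694]] [ 0.65621635 -0.01775041]
tray [ 0.657  -0.0181  0.1652] 110.2
tray [ 0.6572 -0.0181  0.1661] -37.9
tray [ 0.6571 -0.0181  0.165 ] 110.2
tray [ 0.6571 -0.0181  0.1661] -37.9
```

View pics/t3.png

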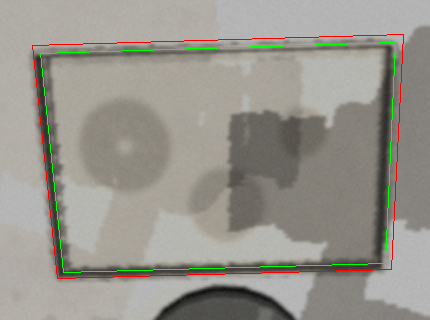

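Run:
```python
from h import *
p=cam("wrist"); v=[.6571,-.0181,.166]; c,s=np.cos(v[2]),np.sin(v[2])
g=cv2.cvtColor(p["image"],cv2.COLOR_RGB2GRAY).astype(np.float32)
k=np.linspace(-.85,.85,80); d=np.arange(52,76,1.)/1e3
print("off from 65/100",(d*1e3-65).astype(int).tolist())
for nm,f in dict(far=lambda t,o:(o,.1*t),near=lambda t,o:(-o,.1*t),left=lambda t,o:(.065*t,o+.035),right=lambda t,o:(.065*t,-o-.035)).items():
    r=[]
    for o in d:
        uv=np.array([px(p,[v[0]+c*i-s*j,v[1]+s*i+c*j,.017]) for i,j in (f(t,o) for t in k)],np.float32)
        r.append(int(cv2.remap(g,uv[:,:1],uv[:,1:],1).mean()))
    print(nm,r)
```

```text
off from 65/100 [-13, -12, -11, -10, -9, -8, -7, -6, -5, -4, -3, -2, -1, 0, 1, 2, 3, 4, 5, 6, 7, 8, 9, 10]
far [168, 168, 169, 168, 164, 159, 155, 150, 129, 105, 117, 137, 138, 146, 165, 175, 177, 177, 177, 177, 177, 177, 176, 176]
near [170, 169, 169, 169, 169, 168, 163, 152, 133, 107, 83, 68, 65, 72, 91, 119, 139, 150, 161, 168, 170, 168, 163, 155]
left [172, 172, 172, 171, 169, 163, 147, 128, 114, 110, 100, 79, 60, 59, 78, 106, 132, 148, 161, 171, 175, 176, 176, 176]
right [139, 137, 130, 118, 100, 80, 63, 53, 56, 72, 94, 110, 120, 129, 136, 139, 139, 139, 139, 139, 139, 138, 138, 137]
```

Emit:
{"fn": "apply_moves", "kwargs": {"slide": [[0.5,0,0],[0.8,0,0.6],[0.8,0,1],[0.08,-0.03,1],[0,0,1],[0,0,1],[0,0,1],[0,0,1],[0,0,1],[0,0,0.8]], "twist": [[0,0,-0.32],[0,0,0],[0,0,0],[0,0,0],[0,0,0],[0,0,0],[0,0,0],[0,0,0],[0,0,0],[0,0,0]], "claw": [1,1,1,1,1,1,1,1,1,1]}}

```text
clock: 8.35
position: [0.6569, -0.0182, 0.0291]
tcp_rot: [-0.0, 0.997, 0.083, -0.0]
contact_force: [-0.9, -0.2, -2.2]
grip_width: 0.0551
grasp_force: 30.0
```

Emit:
{"fn": "apply_moves", "kwargs": {"slide": [[0,0,0],[0,0,0]], "twist": [[0,0,0],[0,0,0]], "claw": [1,1]}}

```text
clock: 8.55
position: [0.6571, -0.0181, 0.0304]
tcp_rot: [-0.0, 0.997, 0.083, -0.0]
contact_force: [1.1, 0.6, -2.1]
grip_width: 0.0557
grasp_force: 30.0
```

Run:
```python
from h import *
print(yaw_now()[0]); to(.6562,-.0176,.007)
```

```text
0.16552555577213635
 slide units [-0.04 -0.03  1.17] rows 2.0
```

Emit:
{"fn": "apply_moves", "kwargs": {"slide": [[-0.04,-0.03,0.6],[0,0,0.3],[0,0,0.15],[0,0,0.1],[0,0,0],[0,0,0]], "twist": [[0,0,0],[0,0,0],[0,0,0],[0,0,0],[0,0,0],[0,0,0]], "claw": [1,1,1,1,1,1]}}

```text
clock: 9.15
position: [0.6561, -0.0176, 0.0077]
tcp_rot: [0.0, 0.997, 0.083, 0.0]
contact_force: [0.2, -0.5, -1.4]
grip_width: 0.0551
grasp_force: 30.0
```

Emit:
{"fn": "apply_moves", "kwargs": {"slide": [[0,0,0],[0,0,0],[0,0,0],[0,0,0],[0,0,-0.3],[0,0,-0.8],[0,0,-1],[0,0,-1],[0,0,-1],[0,0,-1]], "twist": [[0,0,0],[0,0,0],[0,0,0],[0,0,0],[0,0,0],[0,0,0],[0,0,0],[0,0,0],[0,0,0],[0,0,0]], "claw": [0.2,0.2,0.2,0.2,0.2,0.2,0.2,0.2,0.2,0.2]}}

```text
clock: 10.15
position: [0.6565, -0.0176, 0.1121]
tcp_rot: [0.0, 0.997, 0.083, 0.001]
contact_force: [-0.1, 0.9, 0.3]
grip_width: 0.0753
grasp_force: 0.0
```

Emit:
{"fn": "apply_moves", "kwargs": {"slide": [[-1,0,-1],[-1,0,-1],[-1,-0.1,0],[-1,-0.1,0],[-1,-0.1,0],[-1,-0.1,0],[-1,-0.1,0],[-1,-0.1,0],[-1,-0.1,0],[-1,0,0]], "twist": [[0,0,0],[0,0,0],[0,0,0],[0,0,0],[0,0,0],[0,0,0],[0,0,0],[0,0,0],[0,0,0],[0,0,0]], "claw": [0,0,0,0,0,0,0,0,0,0]}}

```text
clock: 11.15
position: [0.4561, -0.0367, 0.151]
tcp_rot: [0.0, 0.997, 0.083, 0.001]
contact_force: [-0.8, 1.0, 0.9]
grip_width: 0.0937
grasp_force: 0.0
```

Emit:
{"fn": "apply_moves", "kwargs": {"slide": [[-0.5,0,0],[0,0,0]], "twist": [[0,0,0],[0,0,0]], "claw": [0,0]}}

```text
clock: 11.35
position: [0.4461, -0.0384, 0.1504]
tcp_rot: [0.0, 0.997, 0.082, 0.001]
contact_force: [-0.0, 0.4, -0.5]
grip_width: 0.0943
grasp_force: 0.0
```

Run:
```python
from h import *
print(get_obs()["position"],yaw_now()[0]); p=cam("wrist"); save(p,"w4"); find(["die_body"],p)
b=boxes_of("die_body",p)[0]["extent"]; s=spot_point("die_body",p)[0]["point"]; c=ray(p,s,0)
print(circ(p,c,.041,.027)); print(circ(p,c,.0,.027))
```

```text
[ 0.44611941 -0.03842398  0.15041923] 0.16477362881973437
die_body [(0.91, [282.6, 206.0], [0.4407, -0.046])] [(0.73, [20.5, 125.0, 37.8, 28.7]), (0.69, [280.2, 212.2, 53.1, 60.3])]
[(94.59137725830078, np.float64(0.4407), np.float64(-0.0425)), (93.93404388427734, np.float64(0.4402), np.float64(-0.0425)), (93.63735961914062, np.float64(0.4407), np.float64(-0.043))]
[(96.16234588623047, np.float64(0.4392), np.float64(-0.0425)), (95.8319320678711, np.float64(0.4392), np.float64(-0.043)), (95.28971862792969, np.float64(0.4387), np.float64(-0.0425))]
```

View pics/w4.png

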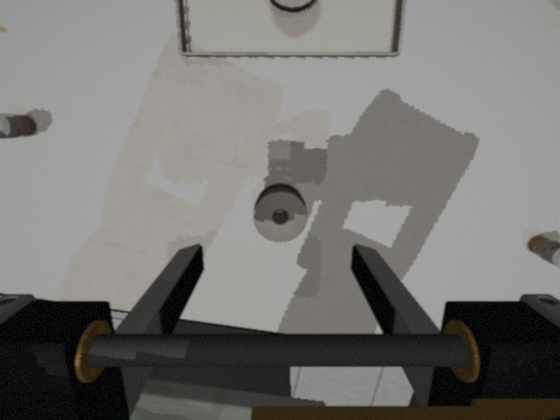

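The die top is at (281,213), with the centre at world (0.440, -0.0425). Next is the descent and grasp.

Emit:
{"fn": "apply_moves", "kwargs": {"slide": [[-0.33,0.15,0.5],[0,0,1],[0,0,1],[0,0,1],[0,0,1],[0,0,1],[0,0,1],[0,0,0.7],[0,0,0],[0,0,0]], "twist": [[0,0,0],[0,0,0],[0,0,0],[0,0,0],[0,0,0],[0,0,0],[0,0,0],[0,0,0],[0,0,0],[0,0,0]], "claw": [0,0,0,0,0,0,0,0,0,1]}}

```text
clock: 12.6
position: [0.4399, -0.0423, 0.0049]
tcp_rot: [-0.0, 0.997, 0.083, -0.001]
contact_force: [0.2, -0.2, 0.4]
grip_width: 0.0886
grasp_force: 0.0
```

Emit:
{"fn": "apply_moves", "kwargs": {"slide": [[0,0,0],[0,0,0],[0,0,0],[0,0,0],[0,0,0]], "twist": [[0,0,0],[0,0,0],[0,0,0],[0,0,0],[0,0,0]], "claw": [1,1,1,1,1]}}

```text
clock: 13.1
position: [0.4408, -0.0424, 0.0058]
tcp_rot: [0.0, 0.997, 0.083, 0.0]
contact_force: [-0.6, 0.3, 2.1]
grip_width: 0.0526
grasp_force: 30.0
```

Emit:
{"fn": "apply_moves", "kwargs": {"slide": [[0,0,-1],[0,0,-1],[0.9,0.1,-1],[1,0.1,-1],[1,0.1,-1],[1,0.1,-1],[1,0.1,-1],[1,0.05,-1],[1,0,-1],[0.95,0,-0.7]], "twist": [[0,0,0],[0,0,0],[0,0,0],[0,0,0],[0,0,0],[0,0,0],[0,0,0],[0,0,0],[0,0,0],[0,0,0]], "claw": [1,1,1,1,1,1,1,1,1,1]}}

```text
clock: 14.1
position: [0.5972, -0.027, 0.1992]
tcp_rot: [-0.0, 0.997, 0.083, -0.001]
contact_force: [0.5, -0.2, -4.8]
grip_width: 0.0524
grasp_force: 30.0
```

Emit:
{"fn": "apply_moves", "kwargs": {"slide": [[0.95,0,0],[0,0,0],[0,0,0]], "twist": [[0,0,0],[0,0,0],[0,0,0]], "claw": [1,1,1]}}

```text
clock: 14.4
position: [0.614, -0.0239, 0.1972]
tcp_rot: [-0.001, 0.997, 0.083, -0.002]
contact_force: [-0.9, -0.5, -5.5]
grip_width: 0.0527
grasp_force: 30.0
```

Run:
```python
from h import *
print(get_obs()["position"],yaw_now()[0]); p=cam("wrist"); save(p,"w5"); find(["foot_plate"],p)
for z in(.016,.002): print(circ(p,[.6562,-.0176],z,.028))
im=cv2.cvtColor(p["image"],cv2.COLOR_RGB2BGR); im=cv2.resize(im,None,fx=2,fy=2,interpolation=2)
cv2.imwrite("pics/t5.png",im[100:560,200:800])
```

```text
[ 0.61403227 -0.02393145  0.19720234] 0.16572258124773503
foot_plate [] [(0.75, [279.2, 158.8, 46.7, 51.0])]
[(66.57887268066406, np.float64(0.6557), np.float64(-0.0176)), (65.47928619384766, np.float64(0.6562), np.float64(-0.0176)), (65.45909118652344, np.float64(0.6557), np.float64(-0.0181))]
[(59.435768127441406, np.float64(0.6597), np.float64(-0.0276)), (58.985618591308594, np.float64(0.6597), np.float64(-0.0271)), (58.41843795776367, np.float64(0.6592), np.float64(-0.0276))]
```

View pics/t5.png

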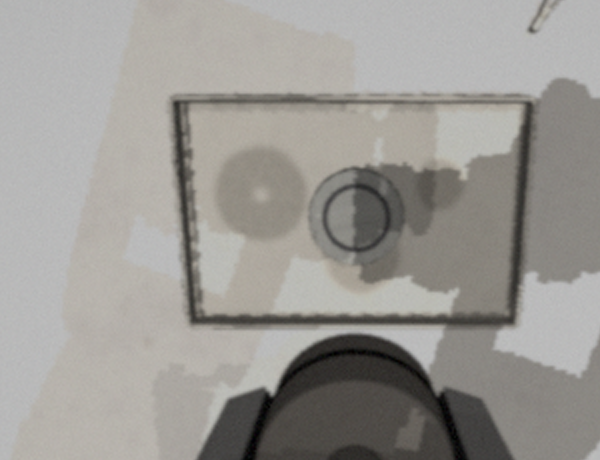

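The plate sits at about (279,158) in the full image, centred in the tray to within about 1 mm. I'll put the die on top of it.

Emit:
{"fn": "apply_moves", "kwargs": {"slide": [[0.7,0.04,0],[0.8,0,0.6],[0.64,0,1],[0,0,1],[0,0,1],[0,0,1],[0,0,1],[0,0,1],[0,0,0.9],[0,0,0]], "twist": [[0,0,0],[0,0,0],[0,0,0],[0,0,0],[0,0,0],[0,0,0],[0,0,0],[0,0,0],[0,0,0],[0,0,0]], "claw": [1,1,1,1,1,1,1,1,1,1]}}

```text
clock: 15.55
position: [0.6541, -0.0176, 0.0455]
tcp_rot: [-0.001, 0.997, 0.082, -0.004]
contact_force: [0.2, 0.2, -4.8]
grip_width: 0.0524
grasp_force: 30.0
```

Emit:
{"fn": "apply_moves", "kwargs": {"slide": [[0,0,0],[0,0,0]], "twist": [[0,0,0],[0,0,0]], "claw": [1,1]}}

```text
clock: 15.75
position: [0.6592, -0.0182, 0.051]
tcp_rot: [0.0, 0.997, 0.083, 0.001]
contact_force: [-0.3, -0.4, -5.0]
grip_width: 0.0526
grasp_force: 30.0
```

Run:
```python
from h import *
print(np.round([camera and get_obs()["position"]],4)); to(.6563,-.0177,.0225)
```

```text
[[ 0.6592 -0.0182  0.051 ]]
 slide units [-0.14 -0.05  1.43] rows 2.0
```

Emit:
{"fn": "apply_moves", "kwargs": {"slide": [[-0.14,-0.05,0.6],[0,0,0.4],[0,0,0],[0,0,0],[0,0,0]], "twist": [[0,0,0],[0,0,0],[0,0,0],[0,0,0],[0,0,0]], "claw": [1,1,1,1,1]}}

```text
clock: 16.25
position: [0.6556, -0.0174, 0.0296]
tcp_rot: [0.0, 0.997, 0.083, 0.0]
contact_force: [-0.5, -0.4, -4.9]
grip_width: 0.0527
grasp_force: 30.0
```

Run:
```python
from h import *
to(.6563,-.0177,.0225)
```

```text
slide units [0.03 0.02 0.35] rows 1.0
```

Emit:
{"fn": "apply_moves", "kwargs": {"slide": [[0.03,0.02,0.2],[0,0,0.15],[0,0,0],[0,0,0],[0,0,0]], "twist": [[0,0,0],[0,0,0],[0,0,0],[0,0,0],[0,0,0]], "claw": [1,1,1,1,1]}}

```text
clock: 16.75
position: [0.656, -0.0177, 0.0225]
tcp_rot: [0.0, 0.997, 0.083, 0.0]
contact_force: [0.7, -1.1, -4.5]
grip_width: 0.0524
grasp_force: 30.0
```

Emit:
{"fn": "apply_moves", "kwargs": {"slide": [[0,0,0.04],[0,0,0],[0,0,0],[0,0,0],[0,0,0],[0,0,-0.5],[0,0,-1],[0,0,-1],[0,0,-1],[0,0,-1]], "twist": [[0,0,0],[0,0,0],[0,0,0],[0,0,0],[0,0,0],[0,0,0],[0,0,0],[0,0,0],[0,0,0],[0,0,0]], "claw": [1,1,0.2,0.2,0.2,0.2,0.2,0.2,0.2,0.2]}}

```text
clock: 17.75
position: [0.6564, -0.0178, 0.1138]
tcp_rot: [0.0, 0.997, 0.083, 0.001]
contact_force: [-0.3, 0.3, 1.0]
grip_width: 0.0752
grasp_force: 0.0
```

Emit:
{"fn": "apply_moves", "kwargs": {"slide": [[-0.5,0,-1],[-1,-0.2,-1],[-1,-1,0],[-1,-1,0],[-0.8,-1,0],[-0.5,-1,0],[-0.4,-1,0],[-0.3,-1,0],[-0.3,-1,0],[-0.3,-1,0]], "twist": [[0,0,0],[0,0,0],[0,0,0],[0,0,0],[0,0,0],[0,0,0],[0,0,0],[0,0,0],[0,0,0],[0,0,0]], "claw": [0.2,0.2,0.2,0.2,0.2,0.2,0.2,0.2,0.2,0.2]}}

```text
clock: 18.75
position: [0.5086, 0.1247, 0.153]
tcp_rot: [-0.0, 0.997, 0.083, 0.001]
contact_force: [0.4, 0.2, -0.4]
grip_width: 0.0755
grasp_force: 0.0
```

Run:
```python
from h import *
print(get_obs()["position"]); to(.455,.352,.15)
p=cam("top"); find(["tray","die_body","vial_blue"],p); im=cv2.cvtColor(p["image"],cv2.COLOR_RGB2BGR)
cv2.imwrite("pics/t6.png",cv2.resize(im[140:290,110:310],None,fx=4,fy=4,interpolation=2))
```

```text
[0.50864497 0.12472577 0.15300153]
 slide units [ -0.78 -11.65   0.15] rows 12.0
tray [(0.79, [277.0, 191.9], [0.6516, -0.0201])] [(0.96, [274.6, 187.7, 78.9, 57.3])]
die_body [(0.59, [273.8, 190.6], [0.6554, -0.0114]), (0.21, [276.5, 191.3], [0.6533, -0.0188])] [(0.68, [279.1, 187.6, 18.6, 20.9])]
vial_blue [(0.56, [184.7, 258.3], [0.4769, 0.231]), (0.16, [372.7, 169.2], [0.7095, -0.2868])] []
```

View pics/t6.png

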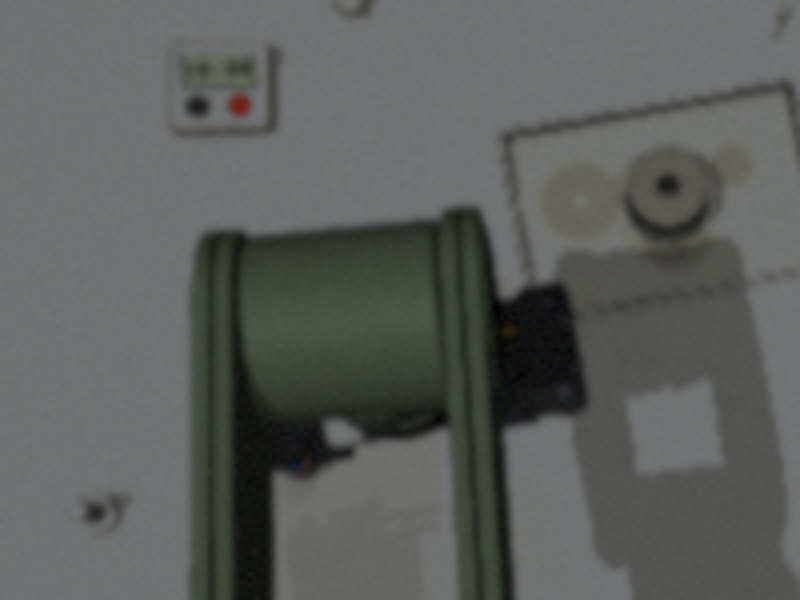

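The crop shows the die on the plate in the tray's middle, at about (668,190) in the crop. Next is the plunger.

Emit:
{"fn": "apply_moves", "kwargs": {"slide": [[0,-1,0],[0,-1,0],[0,-1,0],[0,-1,0],[0,-1,0],[-0.2,-1,0],[-0.2,-1,0],[-0.2,-1,0],[-0.2,-1,0.1],[0,-1,0]], "twist": [[0,0,0],[0,0,0],[0,0,0],[0,0,0],[0,0,0],[0,0,0],[0,0,0],[0,0,0],[0,0,0],[0,0,0]], "claw": [0.2,0.2,0.2,0.2,0.2,0.2,0.2,0.2,0.2,0.2]}}

```text
clock: 20.1
position: [0.4598, 0.3185, 0.1494]
tcp_rot: [0.0, 0.997, 0.082, -0.0]
contact_force: [0.7, 0.4, 0.2]
grip_width: 0.0756
grasp_force: 0.0
```

Emit:
{"fn": "apply_moves", "kwargs": {"slide": [[0,-1,0],[0,-0.6,0],[0,0,0],[0,0,0]], "twist": [[0,0,0],[0,0,0],[0,0,0],[0,0,0]], "claw": [0.2,0.2,0.2,0.2]}}

```text
clock: 20.5
position: [0.4549, 0.3495, 0.1495]
tcp_rot: [0.0, 0.997, 0.083, -0.0]
contact_force: [0.7, -0.2, 0.5]
grip_width: 0.075
grasp_force: 0.0
```

Run:
```python
from h import *
print(get_obs()["position"]); p=cam("wrist"); save(p,"w7"); find(["plunger","vial_blue"],p)
c=ray(p,spot_point("plunger",p)[0]["point"],0); print(circ(p,c,.0,.0135),circ(p,c,.004,.0135)[0])
```

```text
[0.45491044 0.34951783 0.14947442]
plunger [(0.82, [266.2, 200.3], [0.4529, 0.3609])] [(0.73, [264.6, 203.2, 25.9, 34.3])]
vial_blue [(0.66, [392.5, 193.3], [0.4835, 0.2257])] [(0.74, [403.1, 202.8, 46.9, 36.9])]
[(80.39622497558594, np.float64(0.4569), np.float64(0.3574)), (80.08534240722656, np.float64(0.4569), np.float64(0.3569)), (79.96836853027344, np.float64(0.4564), np.float64(0.3574))] (79.39630889892578, np.float64(0.4579), np.float64(0.3574))
```

View pics/w7.png

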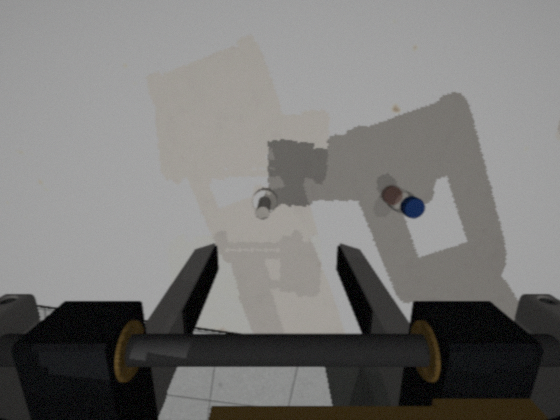

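The plunger head is at about (265,198) with the stem tip at (262,211). The blue vial base is near (392,195). I'll look closer on the way down.

Emit:
{"fn": "apply_moves", "kwargs": {"slide": [[0.09,-0.5,0.7],[0,0,1],[0,0,1],[0,0,1],[0,0,0],[0,0,0],[0,0,0]], "twist": [[0,0,0],[0,0,0],[0,0,0],[0,0,0],[0,0,0],[0,0,0],[0,0,0]], "claw": [0.2,0.2,0.2,0.2,0.2,0.2,0.2]}}

```text
clock: 21.5
position: [0.4555, 0.361, 0.0766]
tcp_rot: [-0.0, 0.997, 0.083, 0.001]
contact_force: [-0.3, 0.2, 0.1]
grip_width: 0.0751
grasp_force: 0.0
```

Run:
```python
from h import *
print(get_obs()["position"]); p=cam("wrist"); save(p,"w8"); find(["plunger"],p)
c=ray(p,spot_point("plunger",p)[0]["point"],0); print(c,circ(p,c,.0,.0135),circ(p,c,.004,.0135)[0])
im=cv2.cvtColor(p["image"],cv2.COLOR_RGB2BGR); u=px(p,[*c[:2],0]).astype(int); print(u)
cv2.imwrite("pics/t8.png",cv2.resize(im[150:300,200:350],None,fx=4,fy=4,interpolation=2))
print(ray(p,(270,230),0),ray(p,(280,230),0))
```

```text
[0.45550052 0.36100338 0.07656604]
plunger [(0.58, [275.2, 221.7], [0.4544, 0.3622])] [(0.96, [274.1, 228.6, 30.1, 41.1])]
[0.45435296 0.36223758 0.        ] [(59.16386795043945, np.float64(0.4499), np.float64(0.3622)), (59.15338134765625, np.float64(0.4499), np.float64(0.3627)), (59.0733528137207, np.float64(0.4504), np.float64(0.3622))] (60.125980377197266, np.float64(0.4514), np.float64(0.3622))
[275 221]
[0.44600123 0.36550637 0.        ] [0.44745905 0.35680191 0.        ]
```

View pics/t8.png

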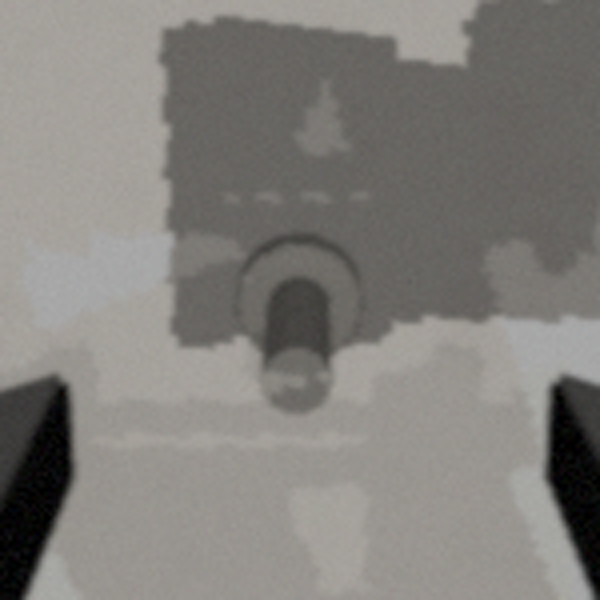

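Run:
```python
from h import *
p=cam("wrist"); print(ray(p,(274.2,245),.052), ray(p,(275,224.5),.004), ray(p,(275,224.5),.008)); to(.4535,.362,.004)
```

```text
[0.45358151 0.36230803 0.052     ] [0.45303065 0.36196794 0.004     ] [0.45435318 0.36215898 0.008     ]
 slide units [-0.09 -0.08  3.63] rows 4.0
```

Emit:
{"fn": "apply_moves", "kwargs": {"slide": [[-0.09,-0.08,0.65],[0,0,1],[0,0,1],[0,0,0.7],[0,0,0.3],[0,0,0],[0,0,0],[0,0,0],[0,0,0],[0,0,0]], "twist": [[0,0,0],[0,0,0],[0,0,0],[0,0,0],[0,0,0],[0,0,0],[0,0,0],[0,0,0],[0,0,0],[0,0,0]], "claw": [0.2,0.2,0.2,0.2,0.2,0.2,0.2,1,1,1]}}

```text
clock: 22.75
position: [0.4531, 0.3618, 0.0032]
tcp_rot: [-0.0, 0.997, 0.083, 0.0]
contact_force: [-0.2, 0.1, 0.6]
grip_width: 0.0547
grasp_force: 0.0
```

Emit:
{"fn": "apply_moves", "kwargs": {"slide": [[0,0,0],[0,0,0],[0,0,0],[0,0,0],[0,0,0],[0,0,0]], "twist": [[0,0,0],[0,0,0],[0,0,0],[0,0,0],[0,0,0],[0,0,0]], "claw": [1,1,1,1,1,1]}}

```text
clock: 23.35
position: [0.4527, 0.3617, 0.0026]
tcp_rot: [-0.0, 0.997, 0.083, -0.0]
contact_force: [-0.9, 1.5, -0.0]
grip_width: 0.0257
grasp_force: 30.0
```

Emit:
{"fn": "apply_moves", "kwargs": {"slide": [[0,0,-0.5],[0,0,-1],[0,0,-1],[0.3,0.5,-1],[0.3,1,-1],[0.3,1,-1],[0.3,1,-1],[0.3,1,0],[0.3,1,0],[0.3,1,0]], "twist": [[0,0,0],[0,0,0],[0,0,0],[0,0,0],[0,0,0],[0,0,0],[0,0,0],[0,0,0],[0,0,0],[0,0,0]], "claw": [1,1,1,1,1,1,1,1,1,1]}}

```text
clock: 24.35
position: [0.516, 0.2395, 0.1336]
tcp_rot: [-0.0, 0.997, 0.083, 0.001]
contact_force: [-0.4, -0.9, -0.1]
grip_width: 0.0255
grasp_force: 30.0
```

Emit:
{"fn": "apply_moves", "kwargs": {"slide": [[0.3,1,0],[0.3,1,0],[0.3,1,0],[0.3,1,0],[0.3,1,0],[0.3,1,0],[0.3,1,0],[0.3,1,0],[0.3,1,0],[0.3,1,0]], "twist": [[0,0,0],[0,0,0],[0,0,0],[0,0,0],[0,0,0],[0,0,0],[0,0,0],[0,0,0],[0,0,0],[0,0,0]], "claw": [1,1,1,1,1,1,1,1,1,1]}}

```text
clock: 25.35
position: [0.6078, 0.0521, 0.1332]
tcp_rot: [0.0, 0.997, 0.083, 0.0]
contact_force: [-0.3, -0.1, -1.5]
grip_width: 0.0255
grasp_force: 30.0
```

Emit:
{"fn": "apply_moves", "kwargs": {"slide": [[0.3,1,0],[0.3,1,0],[0.3,1,0],[0.3,1,0],[0.3,1,0],[0.2,1,0],[0.07,1,0],[0,0,0],[0,0,0],[0,0,0]], "twist": [[0,0,0],[0,0,0],[0,0,0],[0,0,0],[0,0,0],[0,0,0],[0,0,0],[0,0,0],[0,0,0],[0,0,0]], "claw": [1,1,1,1,1,1,1,1,1,1]}}

```text
clock: 26.35
position: [0.6652, -0.0785, 0.1325]
tcp_rot: [-0.0, 0.997, 0.083, -0.0]
contact_force: [-0.5, 0.2, -0.7]
grip_width: 0.0257
grasp_force: 30.0
```

Run:
```python
from h import *
print(get_obs()["position"],get_obs()["grip_width"]); to(.6661,-.0786,.006)
```

```text
[ 0.66520038 -0.07852903  0.13246434] 0.025658891556634197
 slide units [0.05 0.02 6.32] rows 7.0
```

Emit:
{"fn": "apply_moves", "kwargs": {"slide": [[0.05,0,0.8],[0,0.02,1],[0,0,1],[0,0,1],[0,0,1],[0,0,0.8],[0,0,0.4],[0,0,0],[0,0,0],[0,0,0]], "twist": [[0,0,0],[0,0,0],[0,0,0],[0,0,0],[0,0,0],[0,0,0],[0,0,0],[0,0,0],[0,0,0],[0,0,0]], "claw": [1,1,1,1,1,1,1,1,1,1]}}

```text
clock: 27.35
position: [0.6679, -0.0798, 0.0141]
tcp_rot: [0.0, 0.997, 0.083, 0.001]
contact_force: [-0.8, 0.2, -0.1]
grip_width: 0.0254
grasp_force: 30.0
```

Run:
```python
from h import *
print(get_obs()["position"],get_obs()["contact_force"]); to(.6661,-.0786,.0053)
```

```text
[ 0.66790344 -0.07984187  0.01410612] [-0.81968474  0.15450167 -0.09124562]
 slide units [-0.08 -0.08  0.44] rows 1.0
```

Emit:
{"fn": "apply_moves", "kwargs": {"slide": [[0,0,0.2],[0,0,0.1],[0,0,0],[0,0,0]], "twist": [[0,0,0],[0,0,0],[0,0,0],[0,0,0]], "claw": [1,1,1,1]}}

```text
clock: 27.75
position: [0.6666, -0.0796, 0.0066]
tcp_rot: [-0.0, 0.997, 0.083, -0.0]
contact_force: [-0.3, 0.4, -0.6]
grip_width: 0.0255
grasp_force: 30.0
```

Run:
```python
from h import *
to(.6661,-.0786,.0053)
```

```text
slide units [-0.01 -0.05  0.07] rows 1.0
```

Emit:
{"fn": "apply_moves", "kwargs": {"slide": [[0,-0.04,0.07],[0,0,0],[0,0,0],[0,0,0],[0,0,0],[0,0,0],[0,0,-0.5],[0,0,-1],[0,0,-1],[0,0,-1]], "twist": [[0,0,0],[0,0,0],[0,0,0],[0,0,0],[0,0,0],[0,0,0],[0,0,0],[0,0,0],[0,0,0],[0,0,0]], "claw": [1,1,0.64,0.64,0.64,0.64,0.64,0.64,0.64,0.64]}}

```text
clock: 28.75
position: [0.6667, -0.0788, 0.0768]
tcp_rot: [0.0, 0.997, 0.083, 0.0]
contact_force: [0.4, -0.1, -0.2]
grip_width: 0.0337
grasp_force: 0.0
```

Emit:
{"fn": "apply_moves", "kwargs": {"slide": [[0,0,-1],[-0.5,0,-1],[-1,0,-1],[-1,0,-1],[-1,0,-1],[0,0,-1],[0,0,0],[0,0,0]], "twist": [[0,0,0],[0,0,0],[0,0,0],[0,0,0],[0,0,0],[0,0,0],[0,0,0],[0,0,0]], "claw": [0.4,0.4,0.4,0.4,0.4,0.4,0.4,0.4]}}

```text
clock: 29.55
position: [0.598, -0.0904, 0.1961]
tcp_rot: [0.0, 0.997, 0.083, 0.001]
contact_force: [-0.7, 0.0, 0.4]
grip_width: 0.0566
grasp_force: 0.0
```

Run:
```python
from h import *
print(get_obs()["position"]); p=cam("wrist"); save(p,"w9"); find(["plunger","die_body","tray"],p)
print("die top",circ(p,[.656,-.0177],.057,.027)[0]); print("plate",circ(p,[.656,-.0177],.016,.028)[0]); print("head",circ(p,[.6661,-.0786],.007,.0135)[0])
im=cv2.cvtColor(p["image"],cv2.COLOR_RGB2BGR); cv2.imwrite("pics/t9.png",cv2.resize(im[60:260,100:400],None,fx=2.6,fy=2.6,interpolation=2))
to(.445,-.338,.12)
```

```text
[ 0.59796253 -0.09040475  0.19608372]
plunger [(0.59, [277.7, 132.8], [0.6681, -0.0799])] [(0.93, [275.4, 133.6, 22.1, 21.8])]
die_body [(0.71, [224.2, 135.6], [0.6544, -0.0179])] [(0.57, [217.8, 136.8, 56.2, 56.1])]
tray [] [(0.9, [218.0, 131.8, 185.6, 121.4]), (0.57, [231.2, 142.3, 26.3, 19.5])]
die top (92.47367095947266, np.float64(0.655), np.float64(-0.0172))
plate (71.45643615722656, np.float64(0.654), np.float64(-0.0117))
head (67.71978759765625, np.float64(0.6661), np.float64(-0.0711))
 slide units [-9.54 10.97  3.71] rows 11.0
```

View pics/t9.png

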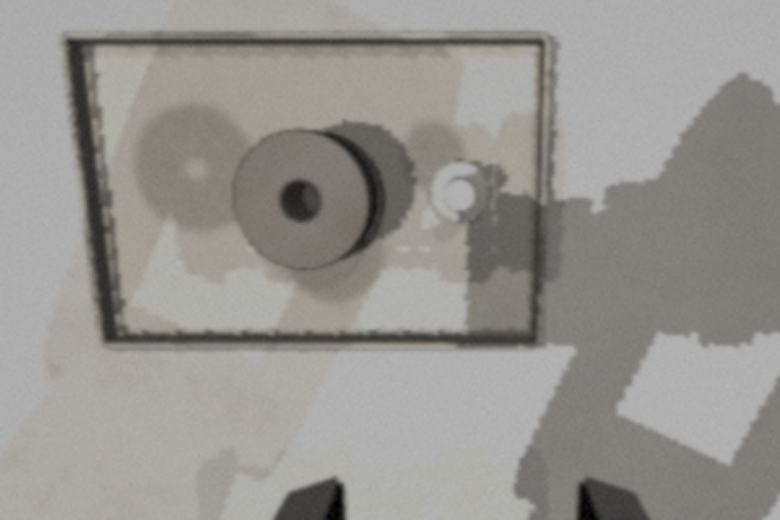

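The die is seated and the plunger is standing at (460,195) in the crop, midway to the mortar-side wall. Next is the red vial.

Emit:
{"fn": "apply_moves", "kwargs": {"slide": [[-0.9,1,0],[-0.9,1,0],[-0.9,1,0],[-0.9,1,0],[-0.9,1,0],[-0.9,1,0.5],[-0.9,1,0.5],[-0.9,1,0.5],[-0.8,1,0.5],[-0.8,1,0.5]], "twist": [[0,0,0],[0,0,0],[0,0,0],[0,0,0],[0,0,0],[0,0,0],[0,0,0],[0,0,0],[0,0,0],[0,0,0]], "claw": [0.4,0.4,0.4,0.4,0.4,0.4,0.4,0.4,0.4,0.4]}}

```text
clock: 30.9
position: [0.4561, -0.3174, 0.1445]
tcp_rot: [-0.0, 0.997, 0.083, -0.0]
contact_force: [0.5, 0.1, -0.1]
grip_width: 0.0564
grasp_force: 0.0
```

Emit:
{"fn": "apply_moves", "kwargs": {"slide": [[-0.6,0.9,0],[0,0,0],[0,0,0],[0,0,0]], "twist": [[0,0,0],[0,0,0],[0,0,0],[0,0,0]], "claw": [0.4,0.4,0.4,0.4]}}

```text
clock: 31.3
position: [0.4485, -0.3355, 0.1453]
tcp_rot: [-0.0, 0.997, 0.083, 0.0]
contact_force: [0.4, -0.8, -0.3]
grip_width: 0.0564
grasp_force: 0.0
```

Run:
```python
from h import *
print(get_obs()["position"],yaw_now()[0]); p=cam("wrist"); save(p,"w10"); find(["vial_red"],p)
c=ray(p,spot_point("vial_red",p)[0]["point"],0); print("cap",circ(p,c,.062,.0115)[:2],"base",circ(p,c,0,.0115)[:2])
im=cv2.cvtColor(p["image"],cv2.COLOR_RGB2BGR)
hsv=cv2.cvtColor(im,cv2.COLOR_BGR2HSV); m=((hsv[...,0]<8)|(hsv[...,0]>172))&(hsv[...,1]>140)&(hsv[...,2]>60)
n,l,st,ce=cv2.connectedComponentsWithStats(m.astype(np.uint8)); print([(st[i,4],st[i,:4],ce[i]) for i in range(1,n) if st[i,4]>60])
cv2.imwrite("pics/t10.png",cv2.resize(im[130:280,180:380],None,fx=4,fy=4,interpolation=2))
```

```text
[ 0.44845927 -0.33550197  0.14530517] 0.16618703199843285
vial_red [(0.7, [277.5, 202.9], [0.4467, -0.3365])] [(0.87, [281.1, 214.0, 27.0, 36.8])]
cap [(91.27611541748047, np.float64(0.4457), np.float64(-0.3385)), (91.23218536376953, np.float64(0.4452), np.float64(-0.3385))] base [(77.93912506103516, np.float64(0.4432), np.float64(-0.3405)), (77.50106048583984, np.float64(0.4437), np.float64(-0.3405))]
[(np.int32(299), array([272, 212,  19,  21], dtype=int32), array([281.47157191, 222.56856187]))]
```

View pics/t10.png

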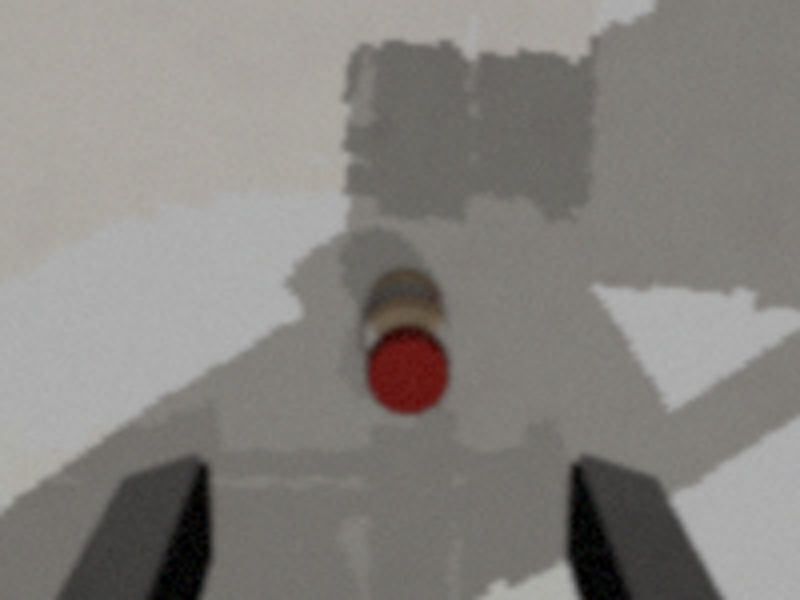

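The red cap is at (282,223), with the vial at world (0.4455, -0.3385).

Emit:
{"fn": "apply_moves", "kwargs": {"slide": [[-0.17,0.12,0],[0,0,0.7],[0,0,1],[0,0,1],[0,0,1],[0,0,1],[0,0,1],[0,0,0.6],[0,0,0.37],[0,0,0]], "twist": [[0,0,0],[0,0,0],[0,0,0],[0,0,0],[0,0,0],[0,0,0],[0,0,0],[0,0,0],[0,0,0],[0,0,0]], "claw": [0.4,0.4,0.4,0.4,0.4,0.4,0.4,0.4,0.4,0.4]}}

```text
clock: 32.5
position: [0.4443, -0.3386, 0.0106]
tcp_rot: [-0.001, 0.997, 0.083, -0.001]
contact_force: [-0.2, -0.7, -0.2]
grip_width: 0.0562
grasp_force: 0.0
```

Emit:
{"fn": "apply_moves", "kwargs": {"slide": [[0,0,0],[0,0,0],[0,0,0],[0,0,0],[0,0,0],[0,0,0],[0,0,0]], "twist": [[0,0,0],[0,0,0],[0,0,0],[0,0,0],[0,0,0],[0,0,0],[0,0,0]], "claw": [0.4,1,1,1,1,1,1]}}

```text
clock: 33.2
position: [0.4451, -0.3394, 0.0121]
tcp_rot: [0.0, 0.997, 0.083, 0.0]
contact_force: [-0.2, -0.4, 2.1]
grip_width: 0.0214
grasp_force: 30.0
```

Emit:
{"fn": "apply_moves", "kwargs": {"slide": [[0,0,-0.5],[0,0,-1],[0.6,-0.6,-1],[0.7,-1,-1],[0.7,-1,-1],[0.7,-1,0],[0.7,-1,0],[0.7,-1,0],[0.7,-1,0],[0.7,-1,0]], "twist": [[0,0,0],[0,0,0],[0,0,0],[0,0,0],[0,0,0],[0,0,0],[0,0,0],[0,0,0],[0,0,0],[0,0,0]], "claw": [1,1,1,1,1,1,1,1,1,1]}}

```text
clock: 34.2
position: [0.5289, -0.1703, 0.1025]
tcp_rot: [0.0, 0.997, 0.083, 0.0]
contact_force: [-0.2, -0.3, -0.1]
grip_width: 0.0214
grasp_force: 30.0
```

Emit:
{"fn": "apply_moves", "kwargs": {"slide": [[0.7,-1,0],[0.7,-1,0],[0.7,-1,0],[0.7,-1,0],[0.7,-1,0],[0.6,-1,0],[0.6,-1,0],[0.6,-1,0],[0.6,-1,0],[0.4,-0.6,0]], "twist": [[0,0,0],[0,0,0],[0,0,0],[0,0,0],[0,0,0],[0,0,0],[0,0,0],[0,0,0],[0,0,0],[0,0,0]], "claw": [1,1,1,1,1,1,1,1,1,1]}}

```text
clock: 35.2
position: [0.6215, 0.0405, 0.1024]
tcp_rot: [-0.0, 0.997, 0.083, 0.0]
contact_force: [0.2, -0.7, -0.7]
grip_width: 0.0214
grasp_force: 30.0
```

Emit:
{"fn": "apply_moves", "kwargs": {"slide": [[0,0,0],[0,0,0],[0,0,0]], "twist": [[0,0,0],[0,0,0],[0,0,0]], "claw": [1,1,1]}}

```text
clock: 35.5
position: [0.6207, 0.0379, 0.1018]
tcp_rot: [0.0, 0.997, 0.082, -0.0]
contact_force: [-0.3, -0.2, -0.6]
grip_width: 0.0216
grasp_force: 30.0
```

Run:
```python
from h import *
print(get_obs()["position"],get_obs()["grip_width"]); to(.6141,.0383,.0145)
```

```text
[0.62074198 0.03790571 0.10180061] 0.0216386685074374
 slide units [-0.32 -0.08  4.37] rows 5.0
```

Emit:
{"fn": "apply_moves", "kwargs": {"slide": [[-0.32,-0.08,0],[0,0,0.8],[0,0,1],[0,0,1],[0,0,0.8],[0,0,0.4],[0,0,0.2],[0,0,0],[0,0,0],[0,0,0]], "twist": [[0,0,0],[0,0,0],[0,0,0],[0,0,0],[0,0,0],[0,0,0],[0,0,0],[0,0,0],[0,0,0],[0,0,0]], "claw": [1,1,1,1,1,1,1,1,1,1]}}

```text
clock: 36.5
position: [0.6156, 0.0394, 0.019]
tcp_rot: [0.0, 0.997, 0.083, 0.001]
contact_force: [1.0, 0.2, 0.4]
grip_width: 0.0215
grasp_force: 30.0
```

Run:
```python
from h import *
print(get_obs()["position"],get_obs()["contact_force"]); to(.6141,.0383,.0145)
```

```text
[0.61556217 0.03940214 0.01895631] [1.01676362 0.21369625 0.42154881]
 slide units [-0.08  0.04  0.22] rows 1.0
```

Emit:
{"fn": "apply_moves", "kwargs": {"slide": [[-0.06,0.04,0.1],[0,0,0.1],[0,0,0],[0,0,0],[0,0,0]], "twist": [[0,0,0],[0,0,0],[0,0,0],[0,0,0],[0,0,0]], "claw": [1,1,1,1,1]}}

```text
clock: 37.0
position: [0.6135, 0.0385, 0.0138]
tcp_rot: [-0.0, 0.997, 0.083, -0.0]
contact_force: [0.9, 0.6, -0.1]
grip_width: 0.0215
grasp_force: 30.0
```

Run:
```python
from h import *
print(get_obs()["position"],get_obs()["contact_force"]); to(.6141,.0383,.0145)
```

```text
[0.61346766 0.03848763 0.01382015] [ 0.87302283  0.58531605 -0.07481854]
 slide units [ 0.03  0.01 -0.03] rows 1.0
```

Placed. Release and go on to the blue vial.

Emit:
{"fn": "apply_moves", "kwargs": {"slide": [[0,0,0],[0,0,0],[0,0,0],[0,0,0],[0,0,-0.4],[0,0,-1],[0,0,-1],[0,0,-1],[0,0,-1],[0,0,-1]], "twist": [[0,0,0],[0,0,0],[0,0,0],[0,0,0],[0,0,0],[0,0,0],[0,0,0],[0,0,0],[0,0,0],[0,0,0]], "claw": [0.64,0.64,0.64,0.64,0.64,0.64,0.64,0.64,0.64,0.64]}}

```text
clock: 38.0
position: [0.6136, 0.0385, 0.1234]
tcp_rot: [0.0, 0.997, 0.083, 0.0]
contact_force: [-0.5, 0.2, 0.3]
grip_width: 0.0342
grasp_force: 0.0
```

Emit:
{"fn": "apply_moves", "kwargs": {"slide": [[-0.5,-0.5,-1],[-0.5,-1,0],[-0.5,-1,0],[-0.5,-1,0],[-0.5,-1,0],[-0.5,-1,0],[-0.5,-1,0],[-0.5,-1,0],[-0.5,-1,0],[-0.5,-1,0]], "twist": [[0,0,0],[0,0,0],[0,0,0],[0,0,0],[0,0,0],[0,0,0],[0,0,0],[0,0,0],[0,0,0],[0,0,0]], "claw": [0.4,0.4,0.4,0.4,0.4,0.4,0.4,0.4,0.4,0.4]}}

```text
clock: 39.0
position: [0.4813, 0.2107, 0.1408]
tcp_rot: [-0.0, 0.997, 0.083, -0.001]
contact_force: [0.2, 0.2, 0.2]
grip_width: 0.0561
grasp_force: 0.0
```

Emit:
{"fn": "apply_moves", "kwargs": {"slide": [[0,-0.5,0],[0,0,0],[0,0,0],[0,0,0]], "twist": [[0,0,0],[0,0,0],[0,0,0],[0,0,0]], "claw": [0.4,0.4,0.4,0.4]}}

```text
clock: 39.4
position: [0.4824, 0.2187, 0.1417]
tcp_rot: [0.0, 0.997, 0.082, 0.0]
contact_force: [-0.4, -0.2, -0.1]
grip_width: 0.0562
grasp_force: 0.0
```

Run:
```python
from h import *
print(get_obs()["position"],yaw_now()[0]); p=cam("wrist"); save(p,"w11"); find(["vial_blue"],p)
c=ray(p,spot_point("vial_blue",p)[0]["point"],0); print("cap",circ(p,c,.062,.0115)[:2],"base",circ(p,c,0,.0115)[:2])
im=cv2.cvtColor(p["image"],cv2.COLOR_RGB2BGR)
hsv=cv2.cvtColor(im,cv2.COLOR_BGR2HSV); m=(hsv[...,0]>100)&(hsv[...,0]<130)&(hsv[...,1]>120)&(hsv[...,2]>50)
n,l,st,ce=cv2.connectedComponentsWithStats(m.astype(np.uint8)); print([(st[i,4],st[i,:4],ce[i],ray(p,ce[i],.062)) for i in range(1,n) if st[i,4]>60])
```

```text
[0.48237131 0.21872648 0.14172026] 0.1646449360280701
vial_blue [(0.85, [268.0, 201.2], [0.4817, 0.2282])] [(0.75, [266.5, 210.8, 21.6, 38.7])]
cap [(135.83143615722656, np.float64(0.4862), np.float64(0.2292)), (135.71005249023438, np.float64(0.4867), np.float64(0.2292))] base [(105.4765853881836, np.float64(0.4807), np.float64(0.2282)), (105.19422149658203, np.float64(0.4812), np.float64(0.2282))]
[(np.int32(289), array([257, 206,  19,  20], dtype=int32), array([266.21107266, 215.60553633]), array([0.48435805, 0.22844135, 0.062     ]))]
```

Emit:
{"fn": "apply_moves", "kwargs": {"slide": [[0.16,-0.47,0],[0,0,0.5],[0,0,1],[0,0,1],[0,0,1],[0,0,1],[0,0,1],[0,0,0.6],[0,0,0.38],[0,0,0]], "twist": [[0,0,0],[0,0,0],[0,0,0],[0,0,0],[0,0,0],[0,0,0],[0,0,0],[0,0,0],[0,0,0],[0,0,0]], "claw": [0.4,0.4,0.4,0.4,0.4,0.4,0.4,0.4,0.4,0.4]}}

```text
clock: 40.6
position: [0.4827, 0.2289, 0.0111]
tcp_rot: [0.0, 0.997, 0.083, -0.001]
contact_force: [-0.4, 1.0, 0.2]
grip_width: 0.0563
grasp_force: 0.0
```

Emit:
{"fn": "apply_moves", "kwargs": {"slide": [[0,0,0],[0,0,0],[0,0,0],[0,0,0],[0,0,0],[0,0,0],[0,0,0]], "twist": [[0,0,0],[0,0,0],[0,0,0],[0,0,0],[0,0,0],[0,0,0],[0,0,0]], "claw": [0.4,1,1,1,1,1,1]}}

```text
clock: 41.3
position: [0.4837, 0.2291, 0.0125]
tcp_rot: [-0.0, 0.997, 0.083, 0.0]
contact_force: [0.2, -0.1, 2.4]
grip_width: 0.0213
grasp_force: 30.0
```

Emit:
{"fn": "apply_moves", "kwargs": {"slide": [[0,0,-0.5],[0,0,-1],[0.6,0.5,-1],[0.8,1,-1],[0.8,1,-1],[0.8,1,-0.5],[0.8,1,0],[0.8,1,0],[0.8,1,0],[0.8,1,0]], "twist": [[0,0,0],[0,0,0],[0,0,0],[0,0,0],[0,0,0],[0,0,0],[0,0,0],[0,0,0],[0,0,0],[0,0,0]], "claw": [1,1,1,1,1,1,1,1,1,1]}}

```text
clock: 42.3
position: [0.6312, 0.1008, 0.1129]
tcp_rot: [-0.0, 0.997, 0.083, 0.0]
contact_force: [-0.3, 0.5, -0.3]
grip_width: 0.0217
grasp_force: 30.0
```

Emit:
{"fn": "apply_moves", "kwargs": {"slide": [[0.8,1,0],[0.8,1,0],[0.2,1,0],[0,0,0],[0,0,0],[0,0,0]], "twist": [[0,0,0],[0,0,0],[0,0,0],[0,0,0],[0,0,0],[0,0,0]], "claw": [1,1,1,1,1,1]}}

```text
clock: 42.9
position: [0.6749, 0.0492, 0.1122]
tcp_rot: [-0.0, 0.997, 0.083, -0.0]
contact_force: [-0.1, -0.2, -1.1]
grip_width: 0.0213
grasp_force: 30.0
```

Run:
```python
from h import *
print(get_obs()["position"],get_obs()["grip_width"]); to(.6773,.0489,.0145)
```

```text
[0.67494723 0.04922144 0.11223086] 0.021332644679609325
 slide units [0.12 0.04 4.89] rows 5.0
```

Emit:
{"fn": "apply_moves", "kwargs": {"slide": [[0.12,0.04,0.3],[0,0,1],[0,0,1],[0,0,1],[0,0,0.7],[0,0,0.4],[0,0,0.2],[0,0,0],[0,0,0],[0,0,0]], "twist": [[0,0,0],[0,0,0],[0,0,0],[0,0,0],[0,0,0],[0,0,0],[0,0,0],[0,0,0],[0,0,0],[0,0,0]], "claw": [1,1,1,1,1,1,1,1,1,1]}}

```text
clock: 43.9
position: [0.6794, 0.0478, 0.0215]
tcp_rot: [0.0, 0.997, 0.083, 0.001]
contact_force: [0.5, -0.1, 0.5]
grip_width: 0.0216
grasp_force: 30.0
```

Run:
```python
from h import *
print(get_obs()["position"],get_obs()["contact_force"]); to(.6773,.0489,.0145)
```

```text
[0.67939123 0.04784598 0.02148561] [ 0.50974905 -0.05107002  0.53908089]
 slide units [-0.1  -0.07  0.35] rows 1.0
```

Emit:
{"fn": "apply_moves", "kwargs": {"slide": [[-0.06,-0.05,0.15],[0,0,0.12],[0,0,0.05],[0,0,0],[0,0,0],[0,0,0]], "twist": [[0,0,0],[0,0,0],[0,0,0],[0,0,0],[0,0,0],[0,0,0]], "claw": [1,1,1,1,1,1]}}

```text
clock: 44.5
position: [0.677, 0.0487, 0.0141]
tcp_rot: [-0.0, 0.997, 0.083, -0.0]
contact_force: [-1.7, -0.2, 3.6]
grip_width: 0.0217
grasp_force: 30.0
```

Run:
```python
from h import *
print(get_obs()["position"],get_obs()["contact_force"]); to(.6773,.0489,.0145)
```

```text
[0.67699347 0.04869068 0.01414053] [-1.71414846 -0.21041328  3.62884674]
 slide units [ 0.02 -0.01 -0.02] rows 1.0
```

On the tray floor with light contact. I'll release, rise, back off and check.

Emit:
{"fn": "apply_moves", "kwargs": {"slide": [[0,0,-0.03],[0,0,0],[0,0,0],[0,0,0],[0,0,-0.4],[0,0,-1],[0,0,-1],[0,0,-1],[0,0,-1],[0,0,-1]], "twist": [[0,0,0],[0,0,0],[0,0,0],[0,0,0],[0,0,0],[0,0,0],[0,0,0],[0,0,0],[0,0,0],[0,0,0]], "claw": [1,0.64,0.64,0.64,0.64,0.64,0.64,0.64,0.64,0.64]}}

```text
clock: 45.5
position: [0.6773, 0.0487, 0.124]
tcp_rot: [0.0, 0.997, 0.083, 0.0]
contact_force: [0.3, -0.9, -0.1]
grip_width: 0.0338
grasp_force: 0.0
```

Emit:
{"fn": "apply_moves", "kwargs": {"slide": [[0,0,-1],[-0.5,0.5,-1],[-1,0.5,-1],[-1,0.5,-1],[-1,0.5,-1],[-1,0.5,0],[0,0.5,0],[0,0,0],[0,0,0],[0,0,0]], "twist": [[0,0,0],[0,0,0],[0,0,0],[0,0,0],[0,0,0],[0,0,0],[0,0,0],[0,0,0],[0,0,0],[0,0,0]], "claw": [0.64,0.64,0.64,0.64,0.64,0.64,0.64,0.64,0.64,0.64]}}

```text
clock: 46.5
position: [0.5985, -0.0248, 0.2218]
tcp_rot: [-0.0, 0.997, 0.083, -0.0]
contact_force: [0.1, 0.2, 0.1]
grip_width: 0.034
grasp_force: 0.0
```

Run:
```python
from h import *
print(get_obs()["position"]); p=cam("wrist"); save(p,"w12")
v=[.6559,-.0175,.166]; c,s=np.cos(v[2]),np.sin(v[2])
def tr(w): d=np.array(w[:2])-v[:2]; return np.round([1e3*(c*d[0]+s*d[1]),1e3*(-s*d[0]+c*d[1])],1)
for n in ["die_body","plunger","vial_red","vial_blue"]:
    print(n,[(round(a["score"],2),np.round(a["point"]),tr(ray(p,a["point"],.016 if n=="die_body" else .002))) for a in spot_point(n,p)[:2]])
for n,g,z,r in(("die",(.656,-.0177),.057,.027),("red",(.6141,.0383),.064,.0115),("blue",(.6773,.0489),.064,.0115)): print(n,tr(circ(p,g,z,r)[0][1:]))
im=cv2.cvtColor(p["image"],cv2.COLOR_RGB2BGR); cv2.imwrite("pics/t12.png",cv2.resize(im[60:260,100:400],None,fx=2.6,fy=2.6,interpolation=2))
```

```text
[ 0.59852871 -0.02480224  0.22175279]
die_body [(0.62, array([280., 145.]), array([-2., -1.])), (0.48, array([229., 115.]), array([32.8, 59.8]))]
plunger [(0.66, array([323., 139.]), array([  4.7, -56.5]))]
vial_red [(0.93, array([226., 165.]), array([-28.4,  67.5]))]
vial_blue [(0.83, array([231., 121.]), array([26.3, 59.4])), (0.42, array([282., 145.]), array([-3.1, -4.1]))]
die [-0.3  0.4]
red [-31.4  59.3]
blue [30.3 57.7]
```

View pics/t12.png

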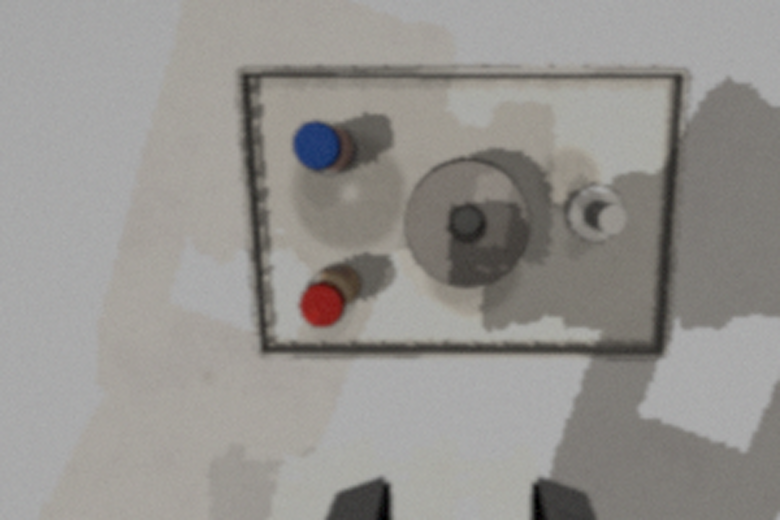

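All the parts stand where asked: blue vial at (330,148), red vial at (335,295), die at (467,222) and plunger at (597,212) in the crop. The gripper is clear of everything.

```bash
python3 -c "
from bench import *
print(hand_in())"
```

```text
the job is handed in; nothing more can be done
None
```

The layout is done and handed in at about 46.5 s, but no verdict came back: the last wrist picture shows the die on the foot plate mid-tray, the plunger and both vials upright within about 6 mm of their spots (camera error included), and the arm never went near the mortar or timer, though I did not re-measure those two.

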